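Set the appliance tester to self-check and start it

TASK

Before the donated electricals are checked, start the appliance tester's self-check: with a fingertip only, push the selector's pointer bar round clockwise until it clicks into place at the green mark, without pinching the knob and without letting it run on to the red high-voltage mark, and then press the green button right down and let it come back up. Push gently: do not shove or lift the tester, never press the green button at any other setting, and leave the red button and the things on and around the tester as they are.

Things in the scene. Friction and masses are not known exactly. Their poses are not given: they have to be found in the camera images.
- tester: loose appliance tester, 3 kg: pale grey case on rubber feet with a level charcoal panel on top; 200 mm (x) by 280 (y) by 100 high. Origin at the centre of its underside, x away from the operator, y to his left. On the panel, (x, y) mm: selector axis (12, -50), green button (-75, -30), red button (-75, -105), display (62, 66), outlet (-12, 85), two jacks 5 mm high (12, 34), (-16, 34)
- selector (a joint): selector angle, rad: 0 = off (pointer to tester +y, at the white ring), growing clockwise from above, stops at 0 and 3.14. It clicks in every 0.5236 and stays: 1st to 4th click white bars, 5th (2.618) green, 6th (3.142) red. Leaving a click takes about 0.1 N m; past half way it jumps on to the next by itself. Starts on off or the 1st to 3rd click
- selector_top (a point): centre of the knob's top, on its axis, 28.5 mm above the panel; x axis along the pointer (bar end with the white line), z up. A round pale grey skirt, 56 mm across and 10 mm high, carries a black upright bar across its whole width: 56 mm long, 12 wide, up to 28.5 mm above the panel. Within 60 mm of the axis the panel is flat
- green_mark (a point): centre of the green bar printed on the panel, 42 mm from the selector's axis: the self-check place
- red_mark (a point): centre of the red bar printed on the panel, 42 mm from the selector's axis: the high-voltage place, one click past the green one
- test_btn (a joint): travel of the green button, m: 0 up, 0.005 fully down (5 N); it springs back
- test_btn_top (a point): centre of the top of the green button, 22 mm across, 22 mm above the panel and 10 mm proud of its black collar (38 mm across); pressed straight down
- stop_btn (a joint): travel of the red button, m: 0 up, 0.005 fully down; like the green one, 75 mm to its right (tester -y)
- label_roll: roll of paper stickers lying flat on the tester's panel, left front, 48 mm across, 22 mm high; origin at the centre of its underside
- teacup: white china mug beside the tester, 80 mm across, 62 mm high; origin under its centre
- china_bowl: blue china bowl beside the tester, 110 mm across, 45 mm high; origin under its centre
- ring_cone: ivory cone for showing rings, 52 mm across at its foot, 108 mm high; origin under its centre
- fuse_tin: blue tin 85 x 60 x 24 mm lying flat; origin under its centre
- screwdriver: screwdriver with a red handle, 190 mm long, lying in front of the tester; origin under its middle

How it is judged:
By the outcome, as a careful person would: the job done as asked, in the order asked, and still so for the second after the job is handed in, with the robot touching nothing.
It also fails if it takes over 61 s, if anything falls off the work surface, if the arm or the gripper's body presses on something with over 40 N, if the wrist force passes 120 N, or if a joint passes its speed limit or range.

ROBOT

A 6-joint arm with a two-finger parallel gripper is mounted at the origin on the work surface. World frame = base frame: x ahead of the robot, y to its left, z up, the work surface at z = 0. Lengths are in mm, angles in rad, forces in N, time in s.
With the tool pointing down it reaches from about 275 to 825 mm from the base axis. Payload 5.2 kg.
Tool frame: the origin (TCP) lies on the centre line of the jaws, within the pads' length; the fingertips stand 19 mm ahead of it and the grasp point (between the pads) is the TCP (ctrl.nose_length is the distance from the TCP to the fingertips, in mm); z points along the fingers, y is the direction in which the jaws open and shut (so a half turn about z gives the same grasp; the last joint's range is limited). The gripper opens to 93 mm and grips with 3 to 60 N. Pads are 15 mm wide; open, the fingers measure 128 mm over their backs; the gripper's body (75 mm by 188 mm) begins 65 mm behind the grasp point.
Start: joints at [1.06, 0.259, 1.535, -0, 1.348, -0.203], TCP at [166.608, 524.163, 237.653] pointing down, gripper open.
Joint ranges: [-3.14, 3.14], [-0.91, 2.08], [0.19, 2.58], [-1.22, 4.36], [0.22, 2.71], [-3.12, 3.12]. Speed limits (rad/s): [2.57, 2.57, 3.14, 3.14, 3.14, 3.14].

INTERFACE

Orientations are given as a unit quaternion [x, y, z, w].
In Python, from rig import ctrl gives the robot as it stands.
- The arm moves only by the shell command python3 -m handwheel 'ROWS'. ROWS is text: rows parted by semicolons, each of 7 numbers parted by spaces: the shift along the world's x, y, z in cm, then the turn, a rotation vector about the world's x, y, z in degrees, then the opening in per cent of the stroke, from 0 (shut) to 100 (fully open). A call has 1 to 10 rows; each row is the pose to reach, as a shift and turn from the pose commanded when the call began; what a row does not reach only later rows make up. A row lasts 1/8 s, in which the tool goes at most 62.5 mm and 10.7 degrees, less where a joint would pass 70% of its speed; a pose out of reach is approached as far as the arm can. A call with a gripper value outside its range is refused whole. The fingers move at their own pace and stop on an object; the grip force is fixed at half the most. Time passes only in rows, so rows that repeat a pose let the fingers close. It gives the time, the measured TCP pose, the force and the opening at its end, in the units of the state.
- ctrl.sense(): the state, without advancing time (a new reading comes with each control period).
- ctrl.grab_frame(name): name is "side" or "top"; returns a dict with "pixels" (400x640x3 uint8, red, green, blue), "fovy" (degrees; the focal length in pixels is half the picture's height over the tangent of half this angle, whatever the lens; pixels are square), "cx", "cy" (the principal point, pixels), "T" (4x4, takes a point from camera to world coordinates). Camera axes: x right, y down, z forward; pixel columns grow to the right and rows downward; lengths in mm; the calibration is good to about 2 mm. A picture is of the moment at which its call begins. There is no depth.
- ctrl.finish_job(): hands the job in, once; it reports no verdict.
The state is a dict: "time": time; "q": joint angles; "qd": joint speeds; "joint_efforts": joint torques, N m; "position": TCP position; "tcp_rot": TCP orientation; "ft_force": force on the tool from outside, world axes, zero at the start; "moment": the same for the moment, N m; "grip_width": opening from 0.0 (shut) to 1.0 (fully open).
Only numpy, scipy, OpenCV 4.12 (cv2) and the standard library are available. Lean on these libraries where they do the work, as an engineer would, in place of code of your own. Each camera call takes 0.05 s, during which the arm holds its last target. There are 200 camera calls.

## Working session

There is one attempt and no reset: what is moved stays moved. The work goes in short steps, Python scripts to look and compute and a shell command to move; the robot and the scene stay as the last step left them, time stands still between calls to the robot, and variables do not carry over. Pictures are saved under pics/ and viewed, about 8 in all and at most 12, crops included, and the job is handed in when it is done.

```bash
mkdir -p pics; ls; cat > h.py <<'E'
import numpy as np, cv2
from rig import ctrl
def grab(n,f):
    d=ctrl.grab_frame(n); cv2.imwrite(f,cv2.cvtColor(d["pixels"],cv2.COLOR_RGB2BGR)); return d
def K(d):
    f=200/np.tan(np.radians(d["fovy"])/2); return f,d["cx"],d["cy"]
def ray(d,u,v):
    f,cx,cy=K(d);T=np.array(d["T"]);r=T[:3,:3]@np.array([(u-cx)/f,(v-cy)/f,1]);return T[:3,3],r
def atz(d,u,v,z):
    o,r=ray(d,u,v);return o+r*(z-o[2])/r[2]
def proj(d,P):
    T=np.linalg.inv(np.array(d["T"]));p=T[:3,:3]@np.array(P,float)+T[:3,3];f,cx,cy=K(d);return np.array([cx+f*p[0]/p[2],cy+f*p[1]/p[2]])
E
python3 - <<'E'
from h import *
import pickle
print(ctrl.sense())
D={}
for n in("side","top"):
    d=grab(n,f"pics/{n}0.png");D[n]=d
    print(n,d["fovy"],d["cx"],d["cy"],np.round(d["T"],3).tolist())
pickle.dump(D,open("d0.pkl","wb"))
E
```

```text
pics
{'time': 0.0, 'q': array([ 1.06020665e+00,  2.59346360e-01,  1.53602492e+00, -4.84772891e-06,
        1.34798407e+00, -2.02788198e-01]), 'qd': array([-1.26664442e-04,  2.97350844e-04,  1.36771998e-04, -7.58179794e-04,
       -7.31940002e-05, -1.19570246e-03]), 'joint_efforts': array([-3.47860354e-03, -4.37295163e+01, -2.83998227e+01,  7.15430430e-02,
        4.12439369e-02, -1.17707200e-04]), 'position': array([166.36291414, 523.73041187, 236.83919715]), 'tcp_rot': array([ 1.53293335e-01,  9.88180336e-01, -8.26700471e-04, -3.05528999e-04]), 'ft_force': array([ 0.42622957, -0.59347971,  0.10926997]), 'moment': array([-0.00480165, -0.01171222, -0.00610639]), 'grip_width': 0.9957053236863659}
side 49.180015694164815 321.8819277967814 203.6048007637969 [[-0.96, -0.178, 0.215, 368.766], [-0.279, 0.635, -0.72, 662.441], [-0.008, -0.752, -0.66, 697.747], [0.0, 0.0, 0.0, 1.0]]
top 47.8499599837141 322.6083471281697 193.8427184923278 [[0.007, -0.988, 0.153, 418.318], [-1.0, -0.008, -0.006, 43.625], [0.007, -0.153, -0.988, 1196.327], [0.0, 0.0, 0.0, 1.0]]
```

View pics/side0.png

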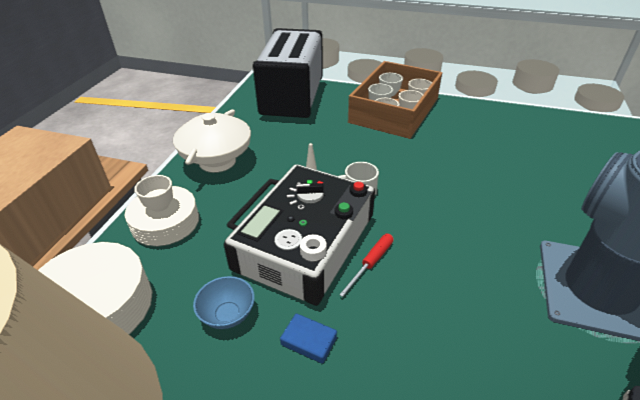

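View pics/top0.png

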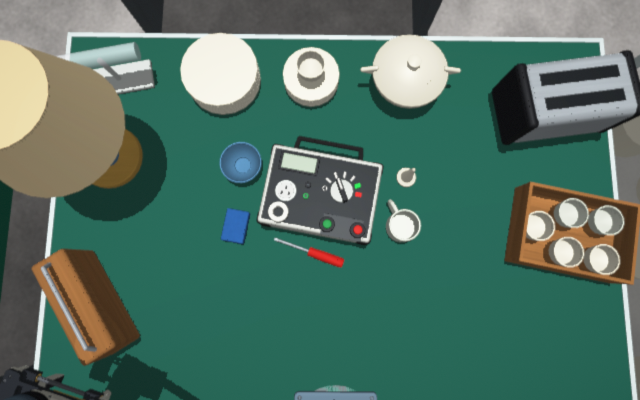

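```bash
python3 - <<'E'
from h import *
a=cv2.imread("pics/top0.png")[145:245,258:388];cv2.imwrite("pics/topc.png",cv2.resize(a,None,fx=6,fy=6,interpolation=cv2.INTER_CUBIC))
a=cv2.imread("pics/side0.png")[160:260,250:383];cv2.imwrite("pics/sidec.png",cv2.resize(a,None,fx=6,fy=6,interpolation=cv2.INTER_CUBIC))
E
```

```text
(no output)
```

View pics/topc.png

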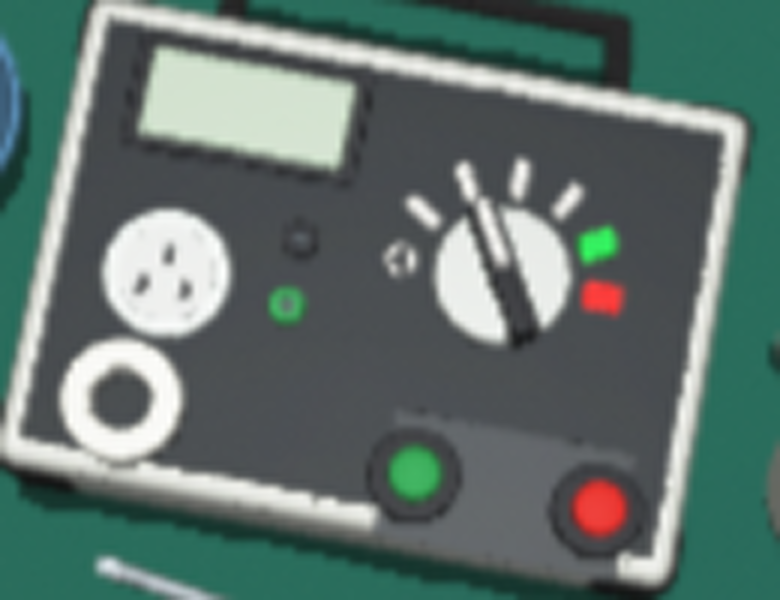

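View pics/sidec.png

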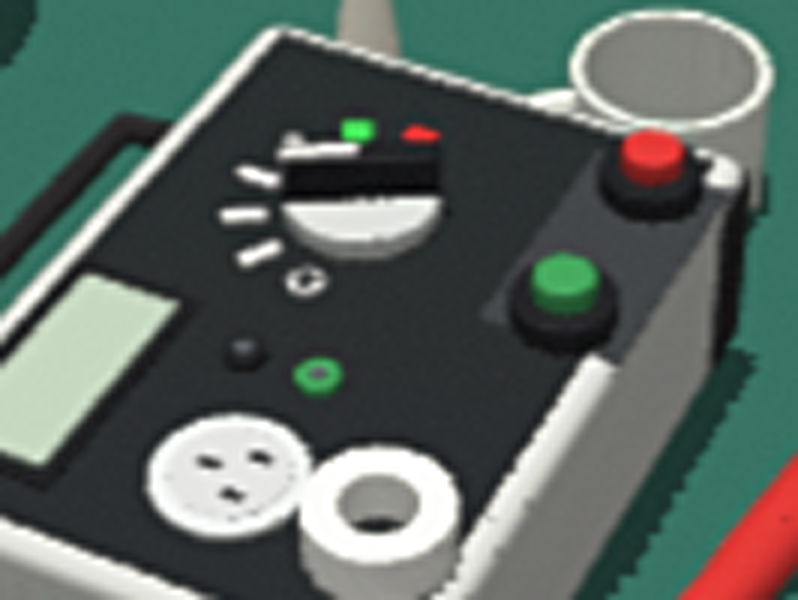

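```bash
cat > fit.py <<'E'
from h import *
import pickle
from scipy.optimize import least_squares
D=pickle.load(open("d0.pkl","rb"))
A=np.array
def mk(a,r=42): a=np.radians(a);return [12+r*np.sin(a),-50+r*np.cos(a)]
P={'green':(-75,-30,22),'red':(-75,-105,22),'gm':(*mk(150),0),'rm':(*mk(180),0),'jack':(-16,34,5),'off':(*mk(0),0),'outlet':(-12,85,2),'m2':(*mk(60),0),'m1':(*mk(30),0)}
top={'green':(414,473),'red':(600,508),'gm':(599,244),'rm':(603,298),'jack':(287,304),'off':(401,260),'outlet':(167,272),'m2':(467,181),'m1':(424,212)}
side={'green':(565,272),'red':(653,149),'gm':(358,131),'jack':(318,374),'off':(306,281),'outlet':(232,475),'m1':(259,253)}
obs=[('top',k,A(v)/6-.4+A([258,145])) for k,v in top.items()]+[('side',k,A(v)/6-.4+A([250,160])) for k,v in side.items()]
def W(p,q):
    c,s=np.cos(p[2]),np.sin(p[2]);return A([p[0]+c*q[0]-s*q[1],p[1]+s*q[0]+c*q[1],p[3]+q[2]])
def res(p): return np.concatenate([proj(D[n],W(p,P[k]))-o for n,k,o in obs])
if __name__=="__main__":
    s=least_squares(res,[430,45,-.15,100]);p=s.x;print(p.round(3))
    for (n,k,o),r in zip(obs,s.fun.reshape(-1,2)):print(n,k,r.round(2))
    np.save("pose.npy",p)
    for k in P:print(k,W(p,P[k]).round(1))
    c=W(p,(12,-50,28.5));print("sel",c)
    # pointer end candidates
    for n,uv in(('top',A((478,203))/6-.4+A([258,145])),('top2',A((523,340))/6-.4+A([258,145]))):
        w=atz(D['top'],*uv,p[3]+28.5);d=w[:2]-c[:2];yy=np.degrees(np.arctan2(d[1],d[0]))-np.degrees(p[2]);print(n,np.hypot(*d),(90-yy))
E
python3 fit.py
```

```text
[ 5.92377e+02  4.27750e+01 -1.84000e-01  1.01915e+02]
top green [ 0.12 -0.05]
top red [0.07 0.11]
top gm [-0.13  0.32]
top rm [-0.07  0.02]
top jack [0.01 0.08]
top off [ 0.04 -0.09]
top outlet [-0.01  0.09]
top m2 [0.16 0.44]
top m1 [0.05 0.1 ]
side green [-0.07 -0.35]
side red [ 0.15 -1.05]
side gm [-0.    0.99]
side jack [-0.15 -0.25]
side off [-0.22  0.17]
side outlet [-0.58  0.16]
side m1 [0.06 0.25]
green [513.2  27.  123.9]
red [499.4 -46.7 123.9]
gm [609.  -48.2 101.9]
rm [587.4 -49.9 101.9]
jack [582.9  79.1 106.9]
off [602.7  32.7 101.9]
outlet [596.1 128.5 103.9]
m2 [634.6   5.4 101.9]
m1 [622.3  23.3 101.9]
sel [595.03226622  -8.57648641 130.41515386]
top 28.28891274290584 56.70300399960697
top2 30.06504550676486 245.81397105201756
```

```bash
python3 -m handwheel '5 -5 0 0 0 5 0;10 -10 0 0 0 10 0;14 -15 0 0 0 15 0;18 -20 0 0 0 20 0;22 -25 0 0 0 25 0;26 -29 0 0 0 30 0;30 -33 0 0 0 33 0;34 -38 0 0 0 37 0;38 -42 0 0 0 37 0;40 -45 0 0 0 37 0'
python3 -m handwheel '2 -2.5 -2 0 0 0 0;3.7 -4.1 -4 0 0 0 0;3.7 -4.1 -5 0 0 0 0;3.7 -4.1 -5 0 0 0 0'
python3 - <<'E'
from h import *
import pickle
from scipy.spatial.transform import Rotation as R
s=ctrl.sense();print(s['position'],R.from_quat(s['tcp_rot']).as_matrix().round(3).tolist(),s['ft_force'],s['time'])
d=grab("side","pics/s1.png");pickle.dump(d,open("d1.pkl","wb"))
a=cv2.imread("pics/s1.png")[90:260,230:430];cv2.imwrite("pics/s1c.png",cv2.resize(a,None,fx=3.5,fy=3.5,interpolation=cv2.INTER_CUBIC))
print(proj(d,s['position']-[0,0,19]))
E
```

```text
time: 1.35
position: [568.1, 71.7, 236.9]
tcp_rot: [-0.167, 0.986, -0.0, -0.0]
ft_force: [0.2, 0.4, 0.3]
grip_width: 0.011
time: 1.85
position: [602.4, 33.8, 186.6]
tcp_rot: [-0.168, 0.986, 0.001, -0.001]
ft_force: [0.0, 1.2, 1.2]
grip_width: 0.006
[602.37496832  33.80304376 186.55966806] [[-0.943, -0.332, -0.003], [-0.332, 0.943, 0.001], [0.003, 0.002, -1.0]] [0.03227425 1.20830135 1.23865581] 1.85
[299.00649553 181.85553226]
```

View pics/s1c.png

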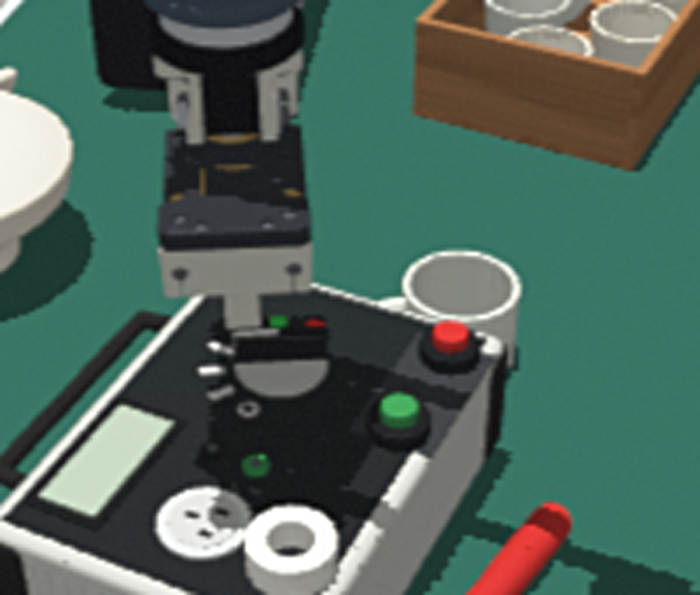

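```bash
python3 -m handwheel '0 0 -1.2 0 0 0 0;0 0 -2.4 0 0 0 0;0 0 -3.6 0 0 0 0;0 0 -4.8 0 0 0 0;0 0 -4.8 0 0 0 0;0 0 -4.8 0 0 0 0'
cat > sw.py <<'E'
from fit import *
import sys
from scipy.spatial.transform import Rotation as R
p=np.load("pose.npy");c=W(p,(12,-50,28.5))[:2];s=ctrl.sense();pos=s['position']
y=R.from_quat(s['tcp_rot']).as_matrix()[:2,1];yaw=np.degrees(np.arctan2(y[1],y[0]))
print(pos.round(1),s['ft_force'].round(1),s['time'],'yaw',yaw.round(1))
for th in map(float,sys.argv[1:]):
    f=np.radians(90-th)+p[2];u=A([np.cos(f),np.sin(f)]);t=A([u[1],-u[0]])
    g=c+22*u-23.5*t-pos[:2];print(th,(g/10).round(2),'turn',round(np.degrees(f)+90-yaw,1))
E
python3 sw.py 40 50 60 65 70 75 80 85 90 95 100
```

```text
time: 2.65
position: [603.8, 33.1, 139.7]
tcp_rot: [-0.168, 0.986, -0.0, 0.0]
ft_force: [-1.0, -0.2, -0.5]
grip_width: 0.008
[603.8  33.1 139.7] [-1.  -0.2 -0.5] 2.65 yaw 109.4
40.0 [-0.67 -0.95] turn 20.1
50.0 [-0.12 -1.04] turn 10.1
60.0 [ 0.41 -1.22] turn 0.1
65.0 [ 0.67 -1.34] turn -4.9
70.0 [ 0.91 -1.49] turn -9.9
75.0 [ 1.13 -1.65] turn -14.9
80.0 [ 1.34 -1.84] turn -19.9
85.0 [ 1.54 -2.04] turn -24.9
90.0 [ 1.72 -2.26] turn -29.9
95.0 [ 1.87 -2.49] turn -34.9
100.0 [ 2.01 -2.74] turn -39.9
```

```bash
python3 -m handwheel '0.1 -0.3 -0.2 0 0 0 0;0.25 -0.7 -0.2 0 0 0 0;0.33 -1.0 -0.2 0 0 0 0;0.41 -1.22 -0.2 0 0 0 0;0.54 -1.28 -0.2 0 0 -2.5 0;0.67 -1.34 -0.2 0 0 -5 0;0.79 -1.41 -0.2 0 0 -7.5 0;0.91 -1.49 -0.2 0 0 -10 0;1.02 -1.57 -0.2 0 0 -12.5 0;1.02 -1.57 -0.2 0 0 -12.5 0'
python3 sw.py 75 80 85 90 95 100 105; python3 - <<'E'
from h import *
d=grab("side","pics/s2.png")
a=cv2.imread("pics/s2.png")[150:260,250:383];cv2.imwrite("pics/s2c.png",cv2.resize(a,None,fx=5,fy=5,interpolation=cv2.INTER_CUBIC))
E
```

```text
time: 3.9
position: [613.4, 18.1, 137.6]
tcp_rot: [-0.06, 0.998, 0.001, -0.0]
ft_force: [-1.1, 2.8, 1.3]
grip_width: 0.004
[613.4  18.1 137.6] [-1.1  2.8  1.3] 3.9 yaw 96.9
75.0 [ 0.18 -0.16] turn -2.4
80.0 [ 0.39 -0.34] turn -7.4
85.0 [ 0.58 -0.54] turn -12.4
90.0 [ 0.76 -0.76] turn -17.4
95.0 [ 0.92 -0.99] turn -22.4
100.0 [ 1.05 -1.24] turn -27.4
105.0 [ 1.16 -1.5 ] turn -32.4
```

View pics/s2c.png

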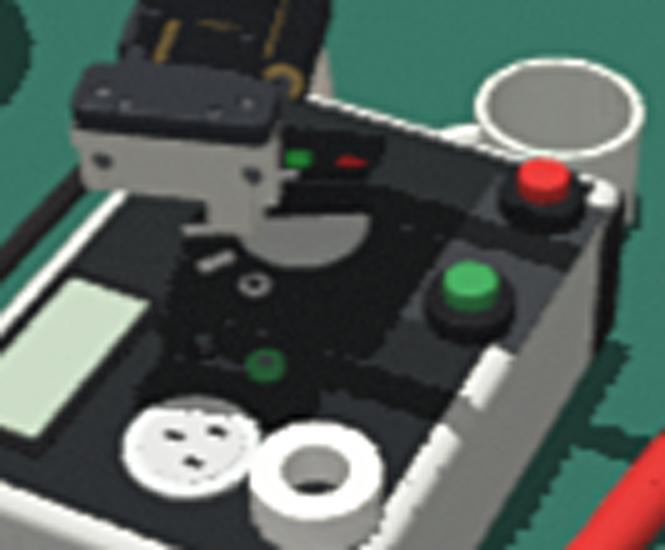

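```bash
python3 -m handwheel '0.1 -0.08 0 0 0 -1.2 0;0.18 -0.16 0 0 0 -2.4 0;0.28 -0.25 0 0 0 -5 0;0.39 -0.34 0 0 0 -7.4 0;0.48 -0.44 0 0 0 -10 0;0.58 -0.54 0 0 0 -12.4 0;0.67 -0.65 0 0 0 -15 0;0.67 -0.65 0 0 0 -15 0'
python3 sw.py  90 95 100 105 110 115; python3 - <<'E'
from h import *
d=grab("top","pics/t2.png")
b=cv2.imread("pics/t2.png")[145:245,288:388]
d=grab("side","pics/s3.png")
a=cv2.imread("pics/s3.png")[160:260,250:350];cv2.imwrite("pics/s3c.png",cv2.resize(np.hstack([a,b]),None,fx=4,fy=4,interpolation=cv2.INTER_CUBIC))
E
```

```text
time: 4.95
position: [621.0, 10.3, 137.8]
tcp_rot: [0.071, 0.997, -0.0, 0.0]
ft_force: [-0.6, -0.2, 0.7]
grip_width: 0.006
[621.   10.3 137.8] [-0.6 -0.2  0.7] 4.95 yaw 81.9
90.0 [-0.    0.02] turn -2.4
95.0 [ 0.16 -0.21] turn -7.4
100.0 [ 0.29 -0.46] turn -12.4
105.0 [ 0.4  -0.72] turn -17.4
110.0 [ 0.49 -0.98] turn -22.4
115.0 [ 0.56 -1.26] turn -27.4
```

View pics/s3c.png

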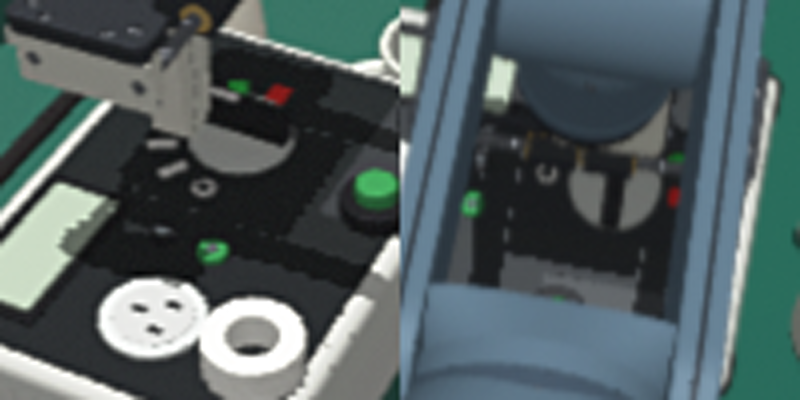

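```bash
python3 -m handwheel '0.08 -0.1 0 0 0 -5 0;0.16 -0.21 0 0 0 -7.4 0;0.23 -0.33 0 0 0 -10 0;0.29 -0.46 0 0 0 -12.4 0;0.35 -0.59 0 0 0 -15 0;0.4 -0.72 0 0 0 -17.4 0;0.45 -0.85 0 0 0 -20 0;0.49 -0.98 0 0 0 -22.4 0;0.53 -1.12 0 0 0 -25 0;0.53 -1.12 0 0 0 -25 0'
python3 sw.py  115 120 125 130 135 140 145
```

```text
time: 6.3
position: [626.3, 0.5, 138.3]
tcp_rot: [0.285, 0.959, 0.001, 0.001]
ft_force: [0.6, 1.7, 1.7]
grip_width: 0.004
[6.263e+02 5.000e-01 1.383e+02] [0.6 1.7 1.7] 6.3 yaw 56.9
115.0 [ 0.02 -0.27] turn -2.5
120.0 [ 0.07 -0.55] turn -7.5
125.0 [ 0.09 -0.83] turn -12.5
130.0 [ 0.08 -1.11] turn -17.5
135.0 [ 0.05 -1.39] turn -22.5
140.0 [-0.   -1.67] turn -27.5
145.0 [-0.08 -1.94] turn -32.5
```

```bash
python3 -m handwheel '0.02 -0.14 0 0 0 -1.2 0;0.02 -0.27 0 0 0 -2.5 0;0.05 -0.41 0 0 0 -5 0;0.07 -0.55 0 0 0 -7.5 0;0.07 -0.55 0 0 0 -7.5 0;0.07 -0.55 0 0 0 -7.5 0'
python3 sw.py  120 125 130 135 140 145;python3 - <<'E'
from h import *
d=grab("side","pics/s4.png")
a=cv2.imread("pics/s4.png")[150:240,260:360];cv2.imwrite("pics/s4c.png",cv2.resize(a,None,fx=6,fy=6,interpolation=cv2.INTER_CUBIC))
E
```

```text
time: 7.05
position: [626.2, -6.1, 137.2]
tcp_rot: [0.347, 0.938, -0.0, -0.0]
ft_force: [0.2, 0.1, 1.0]
grip_width: 0.007
[626.2  -6.1 137.2] [0.2 0.1 1. ] 7.05 yaw 49.4
120.0 [0.08 0.11] turn 0.1
125.0 [ 0.1  -0.17] turn -4.9
130.0 [ 0.09 -0.45] turn -9.9
135.0 [ 0.06 -0.73] turn -14.9
140.0 [ 0.01 -1.01] turn -19.9
145.0 [-0.07 -1.28] turn -24.9
```

View pics/s4c.png

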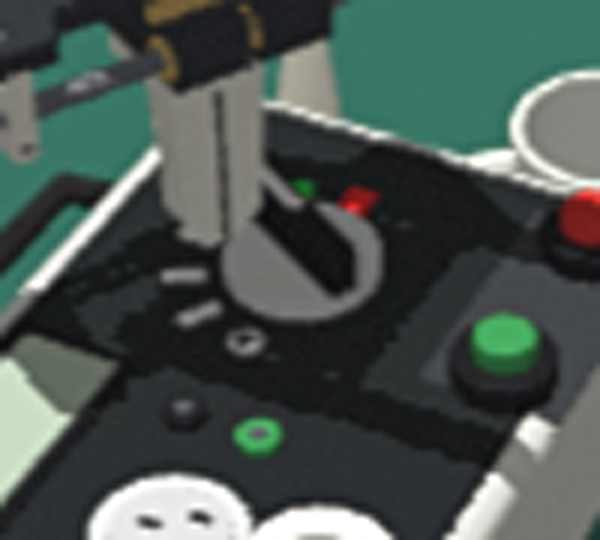

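```bash
python3 - <<'E'
from fit import *
p=np.load("pose.npy");d=D['side']
for th in(105,120,135,150):
    for s in(0,180):
        q=mk(th+s,28); print(th,s,((proj(d,W(p,(*q,28.5)))-[260,150])*6).round())
E
```

```text
105 0 [239. 173.]
105 180 [358. 239.]
120 0 [255. 164.]
120 180 [341. 249.]
135 0 [274. 159.]
135 180 [322. 255.]
150 0 [295. 156.]
150 180 [301. 257.]
```

```bash
python3 -m handwheel '0.05 -0.1 0 0 0 -2.5 0;0.1 -0.17 0 0 0 -4.9 0;0.1 -0.31 0 0 0 -7.5 0;0.09 -0.45 0 0 0 -9.9 0;0.08 -0.59 0 0 0 -12.4 0;0.06 -0.73 0 0 0 -14.9 0;0.06 -0.73 0 0 0 -14.9 0;0.06 -0.73 0 0 0 -14.9 0'
python3 sw.py 130 135 137 139 141 143
```

```text
time: 8.1
position: [627.6, -12.6, 138.2]
tcp_rot: [0.465, 0.885, 0.0, 0.001]
ft_force: [1.5, 3.2, 4.5]
grip_width: 0.004
[627.6 -12.6 138.2] [1.5 3.2 4.5] 8.1 yaw 34.5
130.0 [-0.04  0.2 ] turn 4.9
135.0 [-0.07 -0.08] turn -0.1
137.0 [-0.09 -0.19] turn -2.1
139.0 [-0.11 -0.3 ] turn -4.1
141.0 [-0.14 -0.41] turn -6.1
143.0 [-0.17 -0.52] turn -8.1
```

```bash
python3 -m handwheel '-0.05 -0.08 0 0 0 0 0;-0.08 -0.14 0 0 0 -1 0;-0.09 -0.19 0 0 0 -2 0;-0.09 -0.19 0 0 0 -2 0;-0.09 -0.19 0 0 0 -2 0'
python3 sw.py 135 137 139 141 143
```

```text
time: 8.72
position: [626.4, -15.3, 138.0]
tcp_rot: [0.481, 0.877, -0.0, 0.0]
ft_force: [0.5, 2.5, 6.1]
grip_width: 0.001
[626.4 -15.3 138. ] [0.5 2.5 6.1] 8.725 yaw 32.5
135.0 [0.05 0.19] turn 2.0
137.0 [0.03 0.07] turn -0.0
139.0 [ 0.01 -0.04] turn -2.0
141.0 [-0.02 -0.14] turn -4.0
143.0 [-0.05 -0.25] turn -6.0
```

```bash
python3 - <<'E'
from h import *
for i in range(4):
    d=grab("side","pics/s5.png");s=ctrl.sense();print(s['ft_force'].round(1),s['moment'].round(2),s['position'].round(1))
a=cv2.imread("pics/s5.png")[150:240,260:360];cv2.imwrite("pics/s5c.png",cv2.resize(a,None,fx=6,fy=6,interpolation=cv2.INTER_CUBIC))
E
```

```text
[0.2 1.5 4.9] [ 0.22 -0.06  0.  ] [626.3 -15.4 138. ]
[1.9 2.2 5.1] [ 0.23 -0.12 -0.05] [626.3 -15.4 138. ]
[1.1 2.7 5.1] [ 0.13 -0.08 -0.01] [626.3 -15.4 138. ]
[0.5 2.2 6.9] [ 0.17  0.04 -0.02] [626.3 -15.5 138. ]
```

View pics/s5c.png

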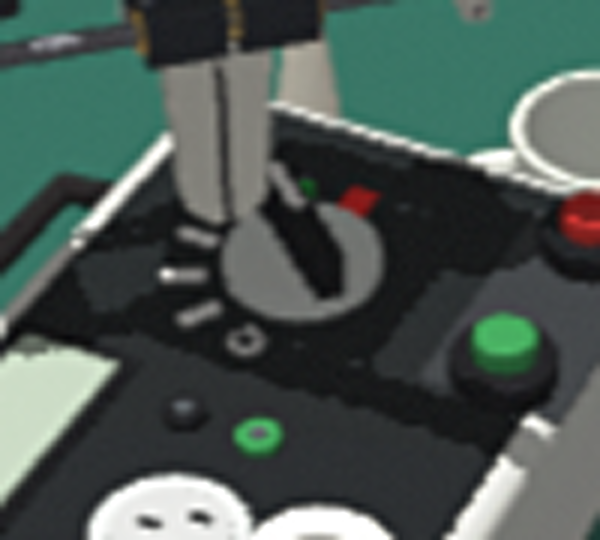

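```bash
python3 -m handwheel '0.5 0.32 0 0 0 0 0;1 0.65 0 0 0 0 0;1 0.65 -0.15 0 0 0 0;1 0.65 -0.3 0 0 0 0;1 0.65 -0.3 0 0 0 0;1 0.65 -0.3 0 0 0 0'
python3 sw.py 120 125 130 135 137 139 141 143
```

```text
time: 9.68
position: [636.1, -8.5, 134.6]
tcp_rot: [0.481, 0.877, -0.0, -0.0]
ft_force: [0.2, -0.7, -0.1]
grip_width: 0.005
[636.1  -8.5 134.6] [ 0.2 -0.7 -0.1] 9.675 yaw 32.5
120.0 [-0.91  0.35] turn 17.0
125.0 [-0.89  0.07] turn 12.0
130.0 [-0.9  -0.21] turn 7.0
135.0 [-0.93 -0.49] turn 2.0
137.0 [-0.94 -0.6 ] turn 0.0
139.0 [-0.97 -0.71] turn -2.0
141.0 [-0.99 -0.82] turn -4.0
143.0 [-1.02 -0.93] turn -6.0
```

```bash
python3 -m handwheel '-0.25 -0.15 0 0 0 0 0;-0.5 -0.3 0 0 0 0 0;-0.7 -0.43 0 0 0 0 0;-0.8 -0.5 0 0 0 0 0;-0.88 -0.55 0 0 0 0 0;-0.94 -0.6 0 0 0 0 0;-0.97 -0.71 0 0 0 -2 0;-0.97 -0.71 0 0 0 -2 0;-0.97 -0.71 0 0 0 -2 0'
python3 sw.py 139 141 143 145 147
```

```text
time: 10.8
position: [626.6, -15.8, 134.9]
tcp_rot: [0.496, 0.868, -0.0, 0.0]
ft_force: [2.4, -0.7, -0.4]
grip_width: 0.001
[626.6 -15.8 134.9] [ 2.4 -0.7 -0.4] 10.8 yaw 30.5
139.0 [-0.01  0.01] turn -0.0
141.0 [-0.04 -0.1 ] turn -2.0
143.0 [-0.07 -0.2 ] turn -4.0
145.0 [-0.1  -0.31] turn -6.0
147.0 [-0.14 -0.42] turn -8.0
```

```bash
python3 -m handwheel '-0.04 -0.1 0 0 0 -2 0;-0.05 -0.15 0 0 0 -3 0;-0.05 -0.15 0 0 0 -3 0;-0.05 -0.15 0 0 0 -3 0'
python3 sw.py 143 145 147; python3 - <<'E'
from h import *
for i in range(4):
    d=grab("side","pics/s6.png");s=ctrl.sense();print(s['ft_force'].round(1),s['position'].round(1))
a=cv2.imread("pics/s6.png")[150:240,260:360];cv2.imwrite("pics/s6c.png",cv2.resize(a,None,fx=6,fy=6,interpolation=cv2.INTER_CUBIC))
E
```

```text
time: 11.3
position: [625.5, -16.9, 134.3]
tcp_rot: [0.519, 0.855, -0.0, -0.001]
ft_force: [-0.9, -0.1, 0.1]
grip_width: 0.005
[625.5 -16.9 134.3] [-0.9 -0.1  0.1] 11.3 yaw 27.5
143.0 [ 0.04 -0.09] turn -1.0
145.0 [ 0.01 -0.19] turn -3.0
147.0 [-0.03 -0.3 ] turn -5.0
[0.4 0.3 0. ] [625.6 -17.  134.4]
[-0.3 -0.5  0.6] [625.7 -17.  134.5]
[-0.5 -0.3  0.3] [625.8 -17.  134.5]
[0.9 0.2 0.4] [625.9 -17.  134.5]
```

View pics/s6c.png

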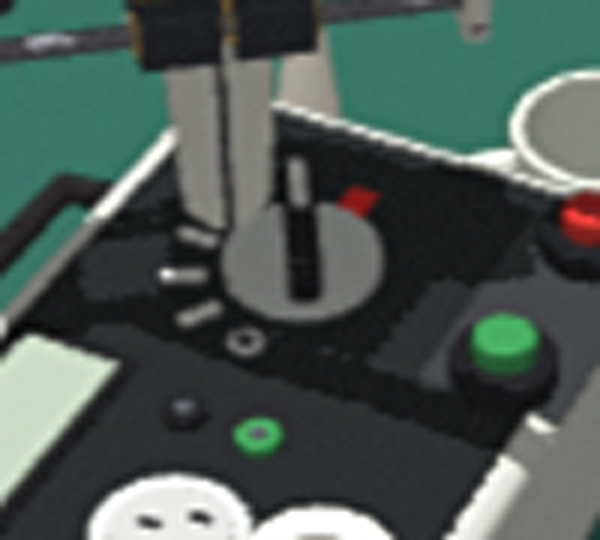

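```bash
python3 -m handwheel '0.5 0.32 0 0 0 0 0;1 0.65 0 0 0 0 0;1 0.65 2 0 0 0 0;1 0.65 5 0 0 0 0;-2 2 5 0 0 0 0;-6 3 5 0 0 0 0;-11.3 4.4 5 0 0 0 0;-11.3 4.4 5 0 0 0 0;-11.3 4.4 5 0 0 0 0'
python3 -c "
from h import *
s=ctrl.sense();print(s['position'],s['ft_force'],(np.array([513.2,27,124])+[0,0,19]-s['position'])/10)"
```

```text
time: 12.62
position: [514.1, 27.0, 185.4]
tcp_rot: [0.519, 0.855, 0.0, 0.001]
ft_force: [0.8, -0.5, -0.6]
grip_width: 0.004
[514.13887698  26.97053998 185.39936936] [ 0.78631758 -0.52317714 -0.55808708] [-9.38876982e-02  2.94600212e-03 -4.23993694e+00]
```

```bash
python3 -m handwheel '0 0 -1.5 0 0 0 0;-0.05 0 -3 0 0 0 0;-0.05 0 -3.7 0 0 0 0;-0.05 0 -3.9 0 0 0 0;-0.05 0 -3.9 0 0 0 0'
python3 -m handwheel '0 0 -0.1 0 0 0 0;0 0 -0.2 0 0 0 0;0 0 -0.3 0 0 0 0;0 0 -0.4 0 0 0 0;0 0 -0.5 0 0 0 0;0 0 -0.5 0 0 0 0'
```

```text
time: 13.25
position: [512.7, 26.9, 145.5]
tcp_rot: [0.519, 0.855, -0.0, -0.0]
ft_force: [0.0, 0.3, 1.0]
grip_width: 0.005
time: 14.0
position: [512.4, 27.0, 140.6]
tcp_rot: [0.519, 0.855, -0.0, -0.0]
ft_force: [-0.5, -0.2, -0.8]
grip_width: 0.002
```

```bash
python3 - <<'E'
from h import *
d=grab("side","pics/s7.png");s=ctrl.sense();print(s['ft_force'].round(1),s['position'].round(1))
a=cv2.imread("pics/s7.png")[150:240,270:390];cv2.imwrite("pics/s7c.png",cv2.resize(a,None,fx=6,fy=6,interpolation=cv2.INTER_CUBIC))
E
```

```text
[-0.   0.5  0.7] [512.5  27.  140.6]
```

View pics/s7c.png

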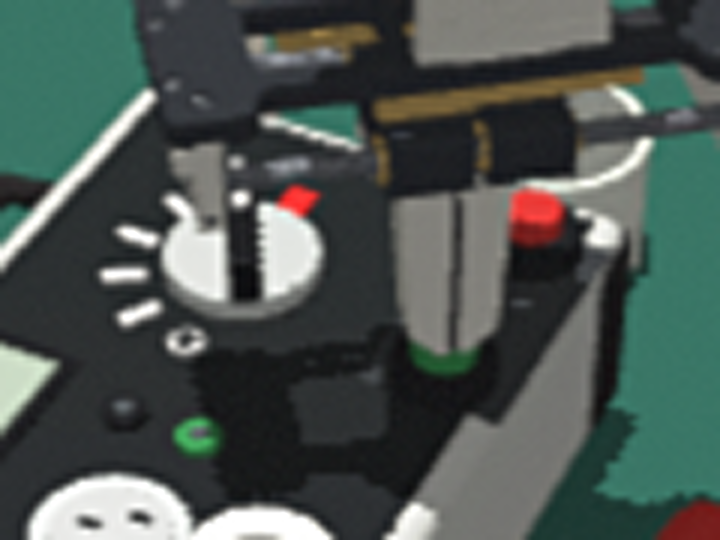

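```bash
python3 -m handwheel '0 0 -0.1 0 0 0 0;0 0 -0.2 0 0 0 0;0 0 -0.2 0 0 0 0'; python3 -m handwheel '0 0 -0.1 0 0 0 0;0 0 -0.2 0 0 0 0;0 0 -0.2 0 0 0 0'; python3 -m handwheel '0 0 -0.1 0 0 0 0;0 0 -0.15 0 0 0 0;0 0 -0.15 0 0 0 0' 
```

```text
time: 14.42
position: [512.6, 27.0, 138.8]
tcp_rot: [0.519, 0.855, 0.0, 0.0]
ft_force: [-1.0, -0.0, 2.8]
grip_width: 0.003
time: 14.8
position: [512.6, 26.9, 136.8]
tcp_rot: [0.519, 0.855, 0.0, 0.0]
ft_force: [-1.2, 0.2, 4.8]
grip_width: 0.004
time: 15.18
position: [512.6, 26.9, 135.3]
tcp_rot: [0.519, 0.855, 0.0, 0.0]
ft_force: [0.3, -0.2, 5.6]
grip_width: 0.005
```

```bash
python3 -m handwheel '0 0 -0.1 0 0 0 0;0 0 -0.1 0 0 0 0;0 0 -0.1 0 0 0 0';  python3 -m handwheel '0 0 -0.05 0 0 0 0;0 0 -0.05 0 0 0 0;0 0 -0.05 0 0 0 0'
```

```text
time: 15.55
position: [512.7, 27.0, 135.1]
tcp_rot: [0.519, 0.855, 0.0, 0.0]
ft_force: [-3.3, 0.7, 11.8]
grip_width: 0.004
time: 15.92
position: [512.7, 26.9, 135.1]
tcp_rot: [0.519, 0.855, 0.0, 0.001]
ft_force: [-4.8, 0.4, 14.3]
grip_width: 0.007
```

```bash
python3 -m handwheel '0 0 0.3 0 0 0 0;0 0 0.8 0 0 0 0;0 0 2 0 0 0 0;0 0 5 0 0 0 0;0 0 10 0 0 0 0;-3 -5 11 0 0 0 0;-6 -10 11 0 0 0 0;-10 -15 11 0 0 0 0;-12 -20 11 0 0 0 0;-12 -20 11 0 0 0 0'
python3 - <<'E'
from h import *
d=grab("side","pics/s8.png");t=grab("top","pics/t8.png");s=ctrl.sense();print(s['ft_force'].round(1),s['position'].round(1),s['time'])
i0,i8=cv2.imread("pics/side0.png"),cv2.imread("pics/s8.png")
D=cv2.absdiff(i0,i8).max(2);ys,xs=np.where(D>60);print(xs.min(),xs.max(),ys.min(),ys.max()) if len(xs) else 0
a=i8[145:245,250:383];b=cv2.imread("pics/t8.png")[145:245,258:388]
f=lambda x:cv2.resize(x,(660,500),interpolation=cv2.INTER_CUBIC)
cv2.imwrite("pics/f.png",cv2.resize(np.vstack([np.hstack([a[:,:130],b]),np.hstack([i0[145:245,250:380],cv2.imread("pics/top0.png")[145:245,258:388]])]),None,fx=3,fy=3,interpolation=cv2.INTER_CUBIC))
E
```

```text
time: 17.18
position: [391.2, -176.2, 244.1]
tcp_rot: [0.522, 0.853, -0.0, 0.0]
ft_force: [0.4, 0.4, 0.4]
grip_width: 0.005
[ 0.4  0.1 -0.5] [ 392.4 -173.2  243.8] 17.275
296 639 0 399
```

View pics/f.png

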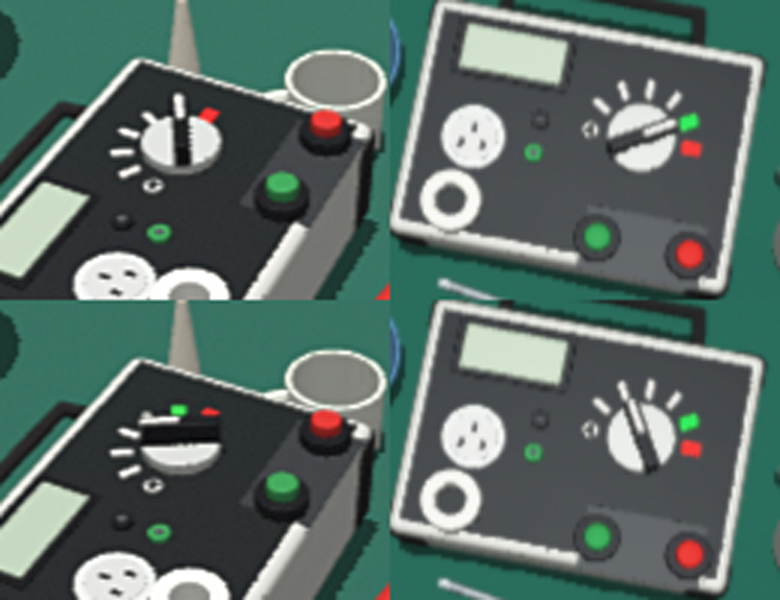

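The before and after crops match except for the knob. The pointer sits at the green mark, the green button is up, and the tester, label roll, mug and cone have not moved.

```bash
python3 -m handwheel '0 0 0 0 0 0 0;0 0 0 0 0 0 0'; python3 -c "
from rig import ctrl
print(ctrl.finish_job())"
```

```text
time: 17.52
position: [393.0, -171.8, 243.6]
tcp_rot: [0.518, 0.855, 0.0, -0.0]
ft_force: [-0.1, 1.4, 0.6]
grip_width: 0.006
the job is handed in; nothing more can be done
None
```

The self-check is started and the job is handed in, at 17.5 s of the 61 s allowed.

- **Selector:** with the gripper shut, I pushed the pointer bar clockwise with the side of one fingertip. It went from the 2nd click to the 5th, at the green mark. On the last click the tip began to press down on the bar at about 6 N. I backed off, lowered it 3 mm and pushed again, which let the bar slip back from about 128° to the 4th click first. After that it clicked in at green.
- **Green button:** I pressed it straight down until it stopped, about 5 mm of travel. The force rose from about 5.6 N to 14 N at the stop, then I lifted off.
- **Last checks:** the side and top pictures show the pointer at the green mark, short of red, and the green button back up. The tester, red button, label roll, mug and cone look the same as in the first pictures. The bowl, tin and screwdriver were mostly outside those close-ups, but the arm never went down near them. The robot is clear of everything, with the force reading near zero.
- **Disagreement:** the cameras put the panel 102 mm above the work surface, against the stated 100 mm. Touching the button put it nearer 100 mm, so the difference is camera calibration.

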